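# Proof-load a rail strip on the hand-lever tester and hold the load

## Robot

A 6-joint arm with a two-finger parallel gripper is mounted at the origin on a cart in front of the work surface, level with it; the furniture and walls round the work are solid. World frame = base frame: x ahead of the robot, y to its left, z up, the work surface at z = 0. Lengths are in m, angles in degrees, forces in N, time in s.
With the tool pointing down it reaches from about 0.375 to 0.925 m from the base axis. Payload 5.7 kg.
Tool frame: the origin (TCP) lies at the very end of the fingers, on their centre line; the grasp point (between the pads) lies 19 mm behind it; x points along the fingers, z is the direction in which the jaws open and shut, and the axes are right-handed (so a half turn about x gives the same grasp; the last joint's range is limited). The gripper opens to 85 mm and grips with 20 to 120 N. Pads are 22 mm wide; open, the fingers measure 114 mm over their backs; the gripper's body (76 mm by 85 mm) begins 54 mm behind the grasp point. The pads swing forward as they close: fully open they stand 13 mm farther back than shut.
Start: joints at [65.884, 20.558, 86.54, -0, 72.909, -6.595], TCP at [0.181, 0.572, 0.231] pointing down, gripper open.
Joint ranges: [-170.27, 170.27], [-57.76, 135], [12.27, 136.19], [-55.21, 235.2], [11.17, 155.16], [-170.74, 170.74]. Speed limits (degrees/s): [136.94, 136.94, 180, 180, 180, 180].

## Interface

Orientations are given as [roll, pitch, yaw] about the fixed x, y, z axes, in that order (R = Rz(yaw) Ry(pitch) Rx(roll)).
In Python, from rig import manip, grab_frame, get_calibration, trace, spot_point gives the robot as it stands. The module is installed in compiled form; this text tells all that it offers.
- The arm moves only by the tool arm_command, never from a script. Its argument "steps" is a list of rows, each a list of 5 numbers: the shift along the world's x, y, z in mm, then the turn about the world's z in rad, then the gripper command: -1 is shut, 1 is fully open, values between are in proportion. A call has exactly 10 rows; each row is the pose to reach, as a shift and turn from the pose commanded when the call began; what a row does not reach only later rows make up. A row lasts 1/12 s, in which the tool goes at most 41.7 mm and 7.16 degrees, less where a joint would pass 70% of its speed; a pose out of reach is approached as far as the arm can. A call with a gripper value outside its range is refused whole. The fingers move at their own pace and stop on an object; "force" is the grip in N (left out, the last holds). Time passes only in rows, so rows that repeat a pose let the fingers close, or fill a call up. It gives the time, the measured TCP pose, the force and the opening at its end, in the units of the state.
- manip.sense(): the state, without advancing time (a new reading comes with each control period).
- grab_frame(name): name is "side" or "top"; returns (picture, depth): 420x560x3 uint8, red, green, blue; 420x560 float32, m along the optical axis (not along the pixel's ray), 0 where there is no reading.
- get_calibration(name): a dict with "intrinsics" (3x3 intrinsics, pixels), "dist" ([k1, k2, p1, p2, k3] as OpenCV has them; the pictures are not rectified), "eye" and "orientation" of the camera in the world. Camera axes: x right, y down, z forward; pixel columns grow to the right and rows downward; lengths in m; the calibration is good to about 2 mm. A picture is of the moment at which its call begins. get_calibration takes no time and is no camera call.
- manip.job_done(): hands the job in, once; it reports no verdict.
Trained networks look in the newest picture that a camera, given by its name, has taken for a name from the list of things; names that differ only in an ending like _2 or _b are one class to them, and where a whole thing is asked for, a point or a joint stands for the part that bears it (a point fixed in the world has none). Each returns a list of dicts, best first, with "confidence" (0 to 1); they miss things now and then, are a little off and sometimes report something else, mostly with a low value. They report only what shows in the picture. A call takes as long as a camera call.
- trace(thing, camera): "pixels" (420x560 bool, what is visible of it).
- spot_point(thing, camera): "point" ([x, y, z] in m, in world coordinates, good to about 4 mm: a listed point, or the origin of a listed thing).
The state is a dict: "clock": time; "joints": joint angles; "dq": joint speeds; "joint_torque": joint torques, N m; "position": TCP position; "orientation": TCP orientation; "contact_force": force on the tool from outside, world axes, zero at the start; "moment": the same for the moment, N m; "opening": opening from 0.0 (shut) to 1.0 (fully open).
Only numpy, scipy, OpenCV 4.12 (cv2) and the standard library are available. Lean on these libraries where they do the work, as an engineer would, in place of code of your own. Each camera call takes 0.05 s, during which the arm holds its last target. There are 200 camera calls.

## Task

Proof-test the strip with the red end on the green hand-lever tester: lay it studs up in the notches of both forked saddles, centred under the plunger, and let go of it. Then bring the spring-return lever down by its black ball until its pointer stands in the green band of the upright scale, never down into the red, and keep it there for at least three seconds; finish while still holding the lever in the green band, since it springs up when let go. Leave the green-ended strips, the mug and the bottle where they are.

Things in the scene. Friction and masses are not known exactly. Their poses are not given: they have to be found in the camera images.
- tester: Green tester, fixed to the bench. Origin: bench level, midway between the saddles. Own x points to its pillar at the back, y along the saddle line. Base x -97 to 115, y +-88, 14 high. Saddles at y +-55, 14 thick in y: notch 13 wide in x with flared mouth, floor at z 75, horns to z 93. A strip overhangs 40 mm outside each saddle; there a gripper fits beside the lever.
- saddle_mid (a point): On the tester: middle of the saddle line at notch-floor height (75 mm above the bench), under the plunger. Axes as the tester's. A well seated strip has its own origin here, its length along y (either way round). The upright scale (15 wide, top 139 above the bench; green band 109 to 121, red below it) stands 50 mm in front (-x) and 24 mm to +y of here.
- lever_hinge (a point): Fixed on the tester: centre of the lever's hinge pin, 100 mm behind saddle_mid (+x) and 115 mm above the bench; the pin lies along the tester's y. Pillar and clevis round it, 50 mm wide in y.
- knob (a point): Centre of the black ball (32 mm diameter) at the lever's end, 240 mm from the hinge towards the robot; moves with the lever. Raised: 329 mm above the bench, 9 mm in front (-x) of saddle_mid, clear above a strip being laid. Pointer in mid green: 115 mm above the bench, 140 mm in front. A 10 mm rod leads from the ball to the hinge, nothing else within 45 mm.
- press_lever (a joint): Lever angle, rad: 0 raised against its stop (sloping 1.10 rad up), 1.10 level; grows as the ball is pulled forward and down in an arc about lever_hinge. A spring lifts it back. Pointer in the green band from 1.065 to 1.135 (mid 1.10), red from 1.17, hard stop 1.22. At the ball it needs 1 to 3 N, rising to about 8 N in the green once the plunger loads a strip.
- plunger (a joint): How far the spring plunger under the lever (100 mm from the hinge, 16 mm rubber foot) is pushed into its barrel, m: 0 free. It meets a seated strip at a lever angle of about 1.0 and is 0.011 in (13 N on the strip) in mid green.
- strip_red: Black rail strip with a row of studs on top and one red end, 10 wide (x) x 205 long (y) x 15 high (z), 23 g, loose, standing studs up on the bench. Origin: centre of its underside. Grasp across its 10 mm width.
- strip_green_a: The same strip with a green end; leave it alone. Origin: centre of its underside. The three strips lie roughly side by side along y, in any order, about 70 mm apart.
- strip_green_b: Second green-ended strip; leave it alone. Origin: centre of its underside.
- mug: White mug, 82 x 114 x 91, loose, on the left of the bench; leave it alone.
- bottle_green: Bottle with a red cap, 64 diameter, 188 high, loose, at the back; leave it alone.

How it is judged:
By the outcome, as a careful person would: the job done as asked, in the order asked, and still so for the second after the job is handed in, while the arm keeps its last pose, push and grip.
It also fails if it takes over 67 s, if anything falls off the work surface, if the arm or the gripper's body presses on something with over 40 N, if the wrist force passes 120 N, or if a joint passes its speed limit or range.

## Working session

There is one attempt and no reset: what is moved stays moved. The work goes in short steps, Python scripts to look and compute and a tool call to move; the robot and the scene stay as the last step left them, time stands still between calls to the robot, and variables do not carry over. Pictures are saved under pics/ and viewed, about 8 in all and at most 12, crops included, and the job is handed in when it is done.

Besides the shell and the picture viewer there is one more tool, called after "Emit:" as name([rows], argument=value, ...), one row to a line, values as JSON. arm_command: Moves the arm, as the interface text tells. Its arguments: {"type":"object","properties":{"steps":{"type":"array"},"force":{"type":"number"}},"required":["steps"]}

```bash
mkdir -p pics; cat > h.py <<'E'
import numpy as np,cv2
from rig import manip,grab_frame,get_calibration,trace,spot_point
def R_of(o):
    o=np.array(o,float)
    if o.shape==(3,3): return o
    from scipy.spatial.transform import Rotation as R
    if o.size==4: return R.from_quat(o).as_matrix()
    return R.from_euler('xyz',o,degrees=True).as_matrix()
def world(cam,px,depth):
    "px Nx2 (col,row), depth N"
    c=get_calibration(cam);K=np.array(c['intrinsics']);d=np.array(c['dist'])
    n=cv2.undistortPoints(np.array(px,float).reshape(-1,1,2),K,d).reshape(-1,2)
    P=np.c_[n,np.ones(len(n))]*np.array(depth)[:,None]
    return P@R_of(c['orientation']).T+np.array(c['eye'])
def cloud(cam,mask,dep):
    r,c=np.nonzero(mask&(dep>0)); return world(cam,np.c_[c,r],dep[r,c]),np.c_[c,r]
def save(n,im): cv2.imwrite(f'pics/{n}.png',im[...,::-1])
E
python3 - <<'E'
from h import *
for c in('top','side'):
    im,d=grab_frame(c);save(c+'0',im);np.savez(c+'0',im=im,d=d);print(c,get_calibration(c))
    for t in('saddle_mid','lever_hinge','knob','strip_red','strip_green_a','tester','mug','bottle_green'):
        print(c,t,[(np.round(q['point'],3).tolist(),round(q['confidence'],2)) for q in spot_point(t,c)][:4])
    for q in trace('strip_red',c)[:3]:
        P,px=cloud(c,q['pixels'],d)
        P2=P[P[:,2]>.004]; 
        if len(P2)<9: continue
        m=np.median(P2,0);u=np.linalg.svd(P2[:,:2]-P2[:,:2].mean(0),full_matrices=0)[2][0]
        s=(P2[:,:2]-m[:2])@u;print(c,'trace',round(q['confidence'],2),px.min(0),px.max(0),m.round(3),'ang',np.degrees(np.arctan2(u[1],u[0])).round(1),s.min().round(3),s.max().round(3),'mid',(m[:2]+u*(s.min()+s.max())/2).round(4))
print(manip.sense())
E
```

```text
top {'intrinsics': array([[417.10859234,   0.        , 277.04091914],
       [  0.        , 417.10859234, 209.89617844],
       [  0.        ,   0.        ,   1.        ]]), 'dist': array([-0.09706175,  0.        ,  0.        ,  0.        ,  0.        ]), 'eye': array([0.37840464, 0.03963407, 1.58727114]), 'orientation': array([-171.00725447,    0.66692142,  -90.43175458])}
top saddle_mid [([0.589, 0.111, 0.075], 0.89)]
top lever_hinge [([0.69, 0.114, 0.114], 0.75), ([0.583, 0.113, 0.334], 0.26), ([0.577, -0.264, -0.001], 0.24)]
top knob [([0.581, 0.11, 0.332], 0.75)]
top strip_red [([0.429, -0.276, 0.003], 0.61)]
top strip_green_a [([0.503, -0.253, -0.002], 0.55), ([0.578, -0.266, -0.004], 0.42)]
top tester [([0.591, 0.112, -0.003], 0.68)]
top mug [([0.553, 0.407, -0.0], 0.78), ([0.505, -0.253, -0.001], 0.33)]
top bottle_green [([0.737, -0.248, -0.0], 0.54)]
top trace 0.41 [168 218] [195 242] [0.549 0.411 0.056] ang 113.2 -0.063 0.045 mid [0.5526 0.4029]
side {'intrinsics': array([[496.41024087,   0.        , 274.65587227],
       [  0.        , 496.41024087, 210.81922805],
       [
[... 715 characters left out ...]
ang 82.8 -0.088 0.119 mid [ 0.4257 -0.2815]
{'clock': 1.0, 'joints': array([ 6.58862660e+01,  2.05556723e+01,  8.65386930e+01, -9.45361272e-05,
        7.29088167e+01, -6.59423537e+00]), 'dq': array([ 0.04593863,  0.17563471,  0.07933997,  0.01608833, -0.00089259,
       -0.05932702]), 'joint_torque': array([ 6.86608619e-04, -5.27590299e+01, -2.79056543e+01, -1.30476164e-04,
        1.62294054e-03,  2.12138787e-05]), 'position': array([0.18061275, 0.57214941, 0.23129381]), 'orientation': array([ 175.03239109,   89.99681677, -112.48707976]), 'contact_force': array([-0.57906237,  0.35914991, -0.57915515]), 'moment': array([-0.00445115,  0.00290602,  0.00077647]), 'opening': 0.9993550684566327}
```

View pics/top0.png

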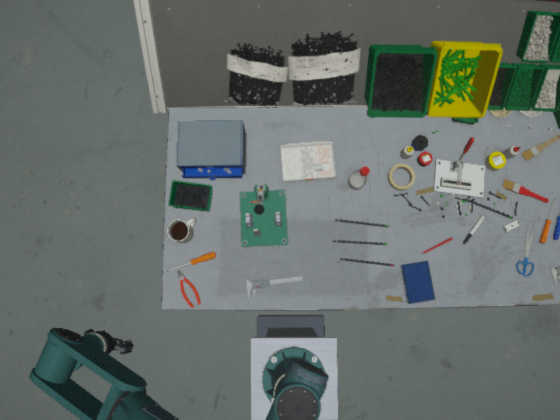

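View pics/side0.png

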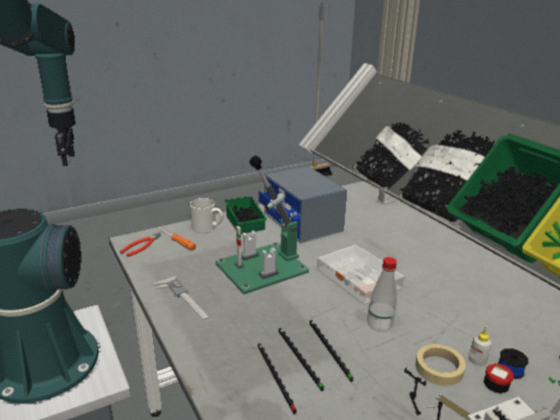

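The red strip is the one nearest the robot: its red end is at about (294,409) in the side view and (395,265) in the top view, pointing to −y. The tester is at about (263,217) in the top view, with the lever raised. Next I'll refine the strip line and the tester yaw.

```bash
python3 - <<'E'
from h import *
from scipy.spatial.transform import Rotation as Ro
s=manip.sense();R=Ro.from_euler('xyz',s['orientation'],degrees=True).as_matrix();print('toolx',R[:,0].round(3),'jaw',R[:,2].round(3))
def onplane(cam,px,z):
    a=world(cam,px,np.ones(len(px)));e=np.array(get_calibration(cam)['eye']);r=a-e
    return e+r*((z-e[2])/r[:,2])[:,None]
for c in('top','side'):
    q=np.load(c+'0.npz');im=q['im'];d=q['d'];hsv=cv2.cvtColor(im,cv2.COLOR_RGB2HSV)
    P,px=cloud(c,np.ones(d.shape,bool),d);v=hsv[px[:,1],px[:,0]].astype(int)
    # strip
    m=(abs(P[:,0]-.428)<.03)&(abs(P[:,1]+.28)<.13)&((v[:,2]<75)|((v[:,1]>120)))
    p=onplane(c,px[m],.0075)[:,:2];mu=p.mean(0);u=np.linalg.svd(p-mu)[2][0] if len(p)<2000 else None
    t=(p-mu)@u;print(c,len(p),'strip ang',np.degrees(np.arctan2(u[1],u[0])).round(2),'len',np.ptp(t).round(3),'mid',(mu+u*(t.min()+t.max())/2).round(4),'cross std',((p-mu)@[-u[1],u[0]]).std().round(4),'zmed',np.median(P[m,2]).round(3))
    # base
    m=(abs(P[:,2]-.014)<.008)&(abs(P[:,0]-.6)<.14)&(abs(P[:,1]-.113)<.12)&(v[:,0]>60)&(v[:,0]<90)&(v[:,1]>90)
    p=onplane(c,px[m],.014)[:,:2];r=cv2.minAreaRect(p.astype(np.float32)*1000);print(c,'base',r)
    # horns
    m=(P[:,2]>.08)&(P[:,2]<.1)&(abs(P[:,0]-.59)<.03)&(abs(P[:,1]-.113)<.08)
    for sg in(1,-1):
        k=m&(sg*(P[:,1]-.113)>.03);print(c,'horn',sg,k.sum(),P[k].mean(0).round(4),np.ptp(P[k],0).round(3))
E
```

```text
toolx [-0. -0. -1.] jaw [ 0.301  0.954 -0.   ]
top 54 strip ang 82.42 len 0.18 mid [ 0.4264 -0.2878] cross std 0.0013 zmed 0.013
top base ((599.0371704101562, 109.48359680175781), (208.037841796875, 170.24578857421875), 2.0925750732421875)
top horn 1 28 [0.5883 0.1628 0.0888] [0.034 0.015 0.015]
top horn -1 23 [0.594  0.0535 0.0904] [0.032 0.011 0.017]
side 317 strip ang -97.38 len 0.21 mid [ 0.4274 -0.2799] cross std 0.0028 zmed 0.013
side base ((601.2332763671875, 103.21768951416016), (222.33094787597656, 176.48333740234375), 2.121732711791992)
side horn 1 53 [0.5861 0.1623 0.0879] [0.037 0.022 0.015]
side horn -1 66 [0.5894 0.0532 0.0876] [0.035 0.017 0.017]
```

Emit:
arm_command([
  [24,-34,0,-0.12,-0.2],
  [48,-68,0,-0.24,-0.2],
  [72,-102,0,-0.36,-0.2],
  [96,-136,0,-0.48,-0.2],
  [120,-170,0,-0.6,-0.2],
  [144,-204,0,-0.72,-0.2],
  [168,-238,0,-0.84,-0.2],
  [192,-272,0,-0.96,-0.2],
  [216,-306,0,-1.08,-0.2],
  [240,-340,0,-1.2,-0.2],
], force=50)

```text
clock: 1.83
position: [0.4215, 0.2304, 0.2316]
orientation: [25.4, 90.0, 28.8]
contact_force: [-0.4, 0.7, -0.9]
opening: 0.399
```

Emit:
arm_command([
  [0,-41,0,-0.1,-0.2],
  [0,-82,0,-0.196,-0.2],
  [0,-123,0,-0.196,-0.2],
  [0,-164,0,-0.196,-0.2],
  [-1,-205,0,-0.196,-0.2],
  [-1,-246,0,-0.196,-0.2],
  [-2,-287,0,-0.196,-0.2],
  [-2,-328,0,-0.196,-0.2],
  [-3,-369,0,-0.196,-0.2],
  [-4,-410,0,-0.196,-0.2],
])

```text
clock: 2.67
position: [0.4162, -0.18, 0.2316]
orientation: [-16.2, 90.0, -23.7]
contact_force: [0.9, 0.7, -0.7]
opening: 0.396
```

Emit:
arm_command([
  [0,-41,0,0,-0.2],
  [0,-82,0,0,-0.2],
  [0,-123,0,0,-0.2],
  [0,-160,-10,0,-0.2],
  [0,-184,-40,0,-0.2],
  [0,-184,-80,0,-0.2],
  [0,-184,-120,0,-0.2],
  [0,-184,-150,0,-0.2],
  [0,-184,-150,0,-0.2],
  [0,-184,-150,0,-0.2],
])

```text
clock: 3.5
position: [0.4157, -0.3609, 0.0802]
orientation: [139.8, 89.8, 132.3]
contact_force: [0.7, -0.3, 0.7]
opening: 0.401
```

```bash
python3 - <<'E'
from h import *
from scipy.spatial.transform import Rotation as Ro
s=manip.sense();R=Ro.from_euler('xyz',s['orientation'],degrees=True).as_matrix();print(s['position'],s['joints'],'jaw',np.degrees(np.arctan2(R[1,2],R[0,2])),s['opening'])
a,_=grab_frame('side');b,_=grab_frame('top')
a=cv2.resize(a[240:420,200:400],None,fx=3,fy=3);save('g1',a)
E
```

```text
[ 0.41568833 -0.3609028   0.08022144] [-4.81534233e+01  2.70775572e+01  1.01415807e+02 -2.29610732e-03
  5.17424981e+01 -4.06381300e+01] jaw -7.513628520609813 0.4005530722695868
```

View pics/g1.png

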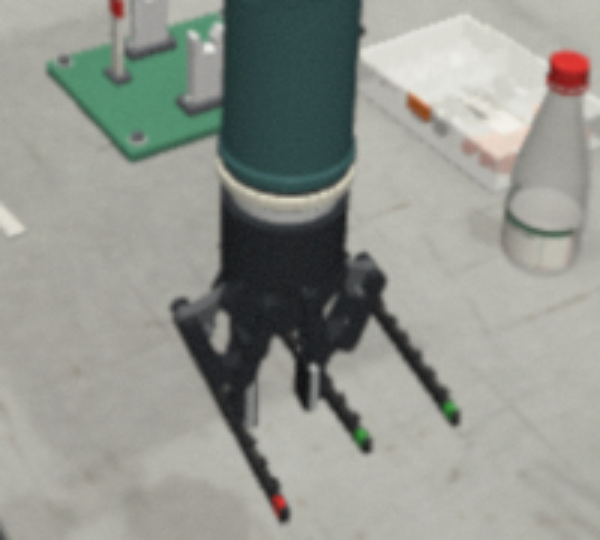

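The fingers straddle the red strip's line at about (270,400) in the crop, with the red end at (280,505). Descending and closing.

Emit:
arm_command([
  [0,0,-25,0,-0.2],
  [0,0,-50,0,-0.2],
  [0,0,-68,0,-0.2],
  [0,0,-76,0,-0.2],
  [0,0,-77,0,-0.2],
  [0,0,-77,0,-1],
  [0,0,-77,0,-1],
  [0,0,-77,0,-1],
  [0,0,-77,0,-1],
  [0,0,-77,0,-1],
], force=50)

```text
clock: 4.43
position: [0.4178, -0.3631, 0.0062]
orientation: [-40.4, 89.8, -47.9]
contact_force: [0.0, 0.2, 7.2]
opening: 0.098
```

Emit:
arm_command([
  [0,0,0,0,-1],
  [0,0,0,0,-1],
  [0,0,0,0,-1],
  [0,0,0,0,-1],
  [0,0,15,0,-1],
  [0,0,40,0,-1],
  [0,0,70,0,-1],
  [0,0,100,0,-1],
  [0,0,120,0,-1],
  [0,0,120,0,-1],
])

```text
clock: 5.27
position: [0.4192, -0.3646, 0.1298]
orientation: [-41.0, 89.4, -48.5]
contact_force: [0.3, -1.2, -0.6]
opening: 0.099
```

```bash
python3 - <<'E'
from h import *
print(manip.sense()['position'],manip.sense()['opening'])
a,d=grab_frame('side');np.savez('g2',im=a,d=d)
save('g2',cv2.resize(a[200:420,180:420],None,fx=3,fy=2.7))
E
```

```text
[ 0.41915689 -0.36458175  0.12976175] 0.09850685564749674
```

View pics/g2.png

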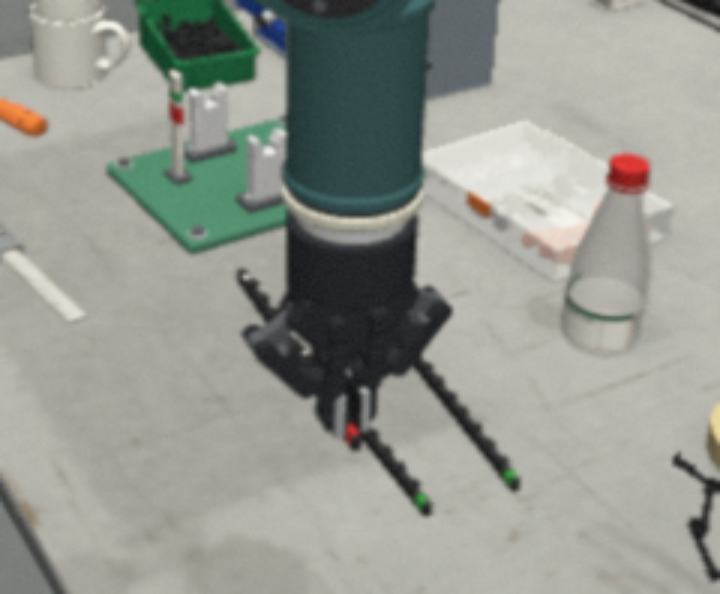

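Strip lifted, with its red end at crop (350,435) and its far end at (243,272). I'll measure its tilt and direction.

```bash
cat >> h.py <<'E'
def strip3d(cam,lo,hi,im,d):
    P,px=cloud(cam,np.ones(d.shape,bool),d);m=np.all((P>lo)&(P<hi),1)
    P=P[m];mu=np.median(P,0);u=np.linalg.svd(P-mu,full_matrices=0)[2][0];u*=np.sign(u[1]);t=(P-mu)@u
    print(cam,len(P),'mu',mu.round(4),'yaw',np.degrees(np.arctan2(u[1],u[0])).round(2),'tilt',np.degrees(np.arcsin(u[2])).round(2),'ends',(mu+u*t.min()).round(4),(mu+u*t.max()).round(4))
E
python3 - <<'E'
from h import *
q=np.load('g2.npz')
strip3d('side',[.38,-.31,.09],[.49,-.12,.18],q['im'],q['d'])
strip3d('side',[.40,-.25,.09],[.47,-.12,.18],q['im'],q['d'])
a,d=grab_frame('top');np.savez('g2t',im=a,d=d)
strip3d('top',[.40,-.25,.09],[.47,-.12,.18],a,d)
s=manip.sense();print(s['contact_force'],s['moment'],s['position'])
E
```

```text
side 165 mu [ 0.4346 -0.2264  0.1364] yaw 83.81 tilt -1.4 ends [ 0.4259 -0.3072  0.1384] [ 0.4399 -0.1776  0.1352]
side 117 mu [ 0.4367 -0.216   0.1358] yaw 82.69 tilt -2.35 ends [ 0.4326 -0.2479  0.1371] [ 0.4416 -0.1777  0.1342]
top 48 mu [ 0.4369 -0.2145  0.1354] yaw 81.39 tilt -2.08 ends [ 0.4317 -0.2485  0.1367] [ 0.4422 -0.1795  0.1341]
[-0.36721649 -0.49968042 -0.20942149] [-0.02352794 -0.01100512 -0.0291868 ] [ 0.41729561 -0.36255184  0.12582611]
```

Emit:
arm_command([
  [8,18,15,0.02,-1],
  [22,50,30,0.04,-1],
  [38,84,40,0.06,-1],
  [54,119,40,0.08,-1],
  [70,154,40,0.1,-1],
  [86,190,40,0.12,-1],
  [102,225,40,0.14,-1],
  [118,260,40,0.16,-1],
  [133,294,40,0.172,-1],
  [146,323,40,0.172,-1],
])

```text
clock: 6.2
position: [0.5622, -0.0362, 0.1628]
orientation: [158.6, 89.8, 161.1]
contact_force: [-0.2, -0.4, 0.3]
opening: 0.093
```

Emit:
arm_command([
  [12,26,0,0,-1],
  [20,46,0,0,-1],
  [26,58,0,0,-1],
  [30,66,0,0,-1],
  [30,67,0,0,-1],
  [30,67,0,0,-1],
  [30,67,0,0,-1],
  [30,67,0,0,-1],
  [30,67,0,0,-1],
  [30,67,0,0,-1],
])

```text
clock: 7.03
position: [0.5924, 0.0273, 0.1644]
orientation: [-124.2, 90.0, -121.9]
contact_force: [0.6, 0.0, 0.3]
opening: 0.095
```

```bash
python3 - <<'E'
from h import *
print(manip.sense()['position'],manip.sense()['opening'])
a,d=grab_frame('side');np.savez('p1s',im=a,d=d)
save('p1',cv2.resize(a[120:320,180:380],None,fx=3,fy=3))
strip3d('side',[.55,.12,.14],[.63,.23,.2],a,d)
strip3d('side',[.55,.07,.14],[.605,.23,.2],a,d)
a,d=grab_frame('top');np.savez('p1t',im=a,d=d)
strip3d('top',[.55,.13,.14],[.63,.23,.2],a,d)
print(spot_point('strip_red','top')[:1],spot_point('saddle_mid','top')[:1])
E
```

```text
[0.59241749 0.0273037  0.16438313] 0.09503316418939274
side 102 mu [0.5838 0.1642 0.17  ] yaw 92.67 tilt -0.47 ends [0.5858 0.1215 0.1703] [0.5816 0.2112 0.1696]
side 163 mu [0.585  0.1378 0.1699] yaw 92.62 tilt -0.09 ends [0.5881 0.0703 0.17  ] [0.5817 0.2111 0.1698]
top 59 mu [0.5868 0.1713 0.1718] yaw 92.62 tilt -1.36 ends [0.5887 0.1302 0.1728] [0.585  0.2096 0.1709]
[{'point': [0.5884, 0.1142, 0.162], 'confidence': 0.58}] [{'point': [0.5895, 0.1114, 0.0754], 'confidence': 0.88}]
```

View pics/p1.png

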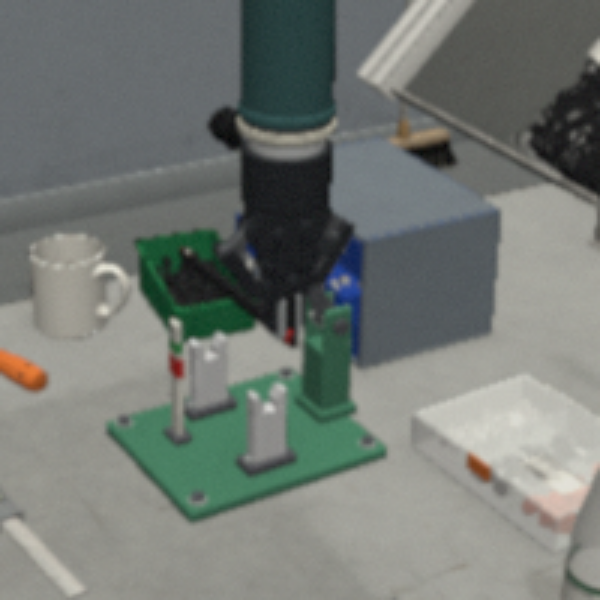

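```bash
python3 - <<'E'
from h import *
for c,f in(('top','top0'),('side','side0'),('side','p1s')):
    q=np.load(f+'.npz');d=q['d'];P,px=cloud(c,np.ones(d.shape,bool),d)
    for y0 in(.163,.0535):
        m=(P[:,2]>.080)&(P[:,2]<.1)&(abs(P[:,0]-.59)<.03)&(abs(P[:,1]-y0)<.014)
        x=np.sort(P[m,0]);g=np.diff(x);i=np.where((x[:-1]>.58)&(x[1:]<.602))[0];j=i[np.argmax(g[i])]
        A=P[m&(P[:,0]<=x[j])];B=P[m&(P[:,0]>x[j])]
        print(f,y0,'gap',x[j].round(4),x[j+1].round(4),'mid',((x[j]+x[j+1])/2).round(4),'ext mid',((x[0]+x[-1])/2).round(4),'n',len(A),len(B),'cent mid',((A.mean(0)+B.mean(0))/2).round(4))
E
```

```text
top0 0.163 gap 0.5843 0.5954 mid 0.5898 ext mid 0.5887 n 14 14 cent mid [0.5883 0.1628 0.0888]
top0 0.0535 gap 0.5907 0.5981 mid 0.5944 ext mid 0.5913 n 10 13 cent mid [0.5926 0.0535 0.0903]
side0 0.163 gap 0.5919 0.5938 mid 0.5928 ext mid 0.586 n 25 28 cent mid [0.5854 0.1623 0.0879]
side0 0.0535 gap 0.5847 0.5963 mid 0.5905 ext mid 0.5906 n 33 33 cent mid [0.5894 0.0532 0.0876]
p1s 0.163 gap 0.5985 0.6001 mid 0.5993 ext mid 0.5857 n 45 8 cent mid [0.5922 0.1616 0.0877]
p1s 0.0535 gap 0.5852 0.5972 mid 0.5912 ext mid 0.591 n 30 32 cent mid [0.5895 0.0527 0.0884]
```

Emit:
arm_command([
  [1.5,0,-10,0,-1],
  [1.5,0,-25,0,-1],
  [1.5,0,-40,0,-1],
  [1.5,0,-52,0,-1],
  [1.5,0,-60,0,-1],
  [1.5,0,-65,0,-1],
  [1.5,0,-69,0,-1],
  [1.5,0,-72,0,-1],
  [1.5,0,-74,0,-1],
  [1.5,0,-75,0,-1],
])

```text
clock: 8.07
position: [0.5944, 0.0281, 0.0894]
orientation: [-1.9, 90.0, 0.5]
contact_force: [0.1, 0.2, -0.3]
opening: 0.099
```

Emit:
arm_command([
  [0,0,-1,0,-1],
  [0,0,-2,0,-1],
  [0,0,-3,0,-1],
  [0,0,-4,0,-1],
  [0,0,-5,0,-1],
  [0,0,-6,0,-1],
  [0,0,-7,0,-1],
  [0,0,-8,0,-1],
  [0,0,-8,0,-1],
  [0,0,-8,0,-1],
])

```text
clock: 8.9
position: [0.5942, 0.0281, 0.0813]
orientation: [-168.6, 90.0, -166.3]
contact_force: [-0.5, -1.0, -1.3]
opening: 0.097
```

```bash
python3 - <<'E'
from h import *
s=manip.sense();print(s['position'],s['contact_force'],s['moment'],s['opening'])
a,d=grab_frame('side');np.savez('p2s',im=a,d=d)
save('p2',cv2.resize(a[190:290,200:320],None,fx=6,fy=6))
strip3d('side',[.575,.175,.07],[.6,.23,.11],a,d)
strip3d('side',[.575,.07,.07],[.6,.14,.11],a,d)
E
```

```text
[0.59416358 0.02811762 0.08125581] [-0.47635842 -0.98904302 -1.31297579] [-0.05518769  0.05678429 -0.01814547] 0.09702672778176062
side 31 mu [0.5839 0.195  0.0878] yaw 93.84 tilt -3.68 ends [0.5853 0.1746 0.0891] [0.5827 0.2128 0.0866]
side 67 mu [0.5872 0.1053 0.0865] yaw 92.03 tilt -1.54 ends [0.5884 0.0711 0.0874] [0.5861 0.1368 0.0856]
```

View pics/p2.png

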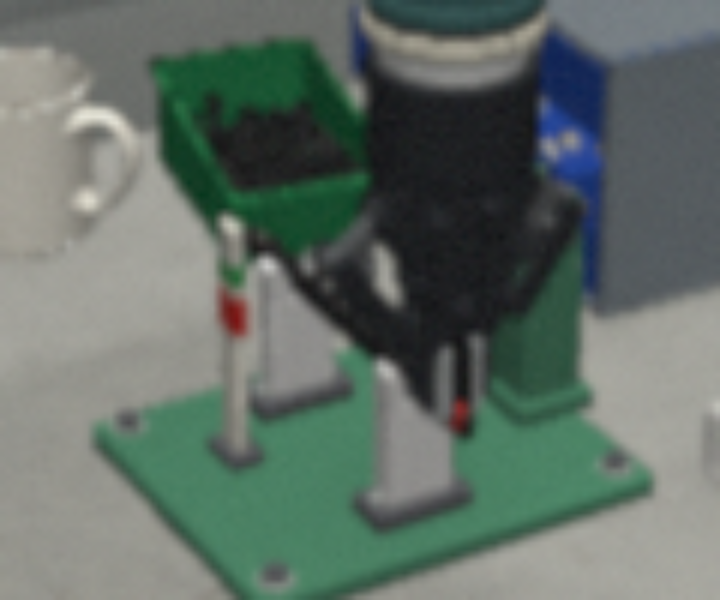

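The strip passes behind the front horn tips of both saddles, at crop (270,265) and (388,365), so it is in the notches but not yet on the floors. Lowering gently.

Emit:
arm_command([
  [0,0,-1,0,-1],
  [0,0,-1,0,-1],
  [0,0,-2,0,-1],
  [0,0,-2,0,-1],
  [0,0,-3,0,-1],
  [0,0,-3,0,-1],
  [0,0,-4,0,-1],
  [0,0,-4,0,-1],
  [0,0,-4,0,-1],
  [0,0,-4,0,-1],
])

```text
clock: 9.78
position: [0.5946, 0.0276, 0.0796]
orientation: [-33.5, 89.9, -31.1]
contact_force: [-4.4, -2.2, 19.0]
opening: 0.098
```

```bash
python3 - <<'E'
from h import *
s=manip.sense();print(s['position'],s['contact_force'],s['moment'],s['opening'])
a,d=grab_frame('side')
strip3d('side',[.575,.175,.07],[.6,.23,.11],a,d)
strip3d('side',[.575,.07,.07],[.6,.14,.11],a,d)
E
```

```text
[0.59457273 0.02760912 0.07959779] [-4.40307365 -2.21103692 18.95860588] [0.00613565 0.91485564 0.16710592] 0.09828468825926281
side 38 mu [0.5839 0.1947 0.0922] yaw 88.87 tilt -3.0 ends [0.5836 0.1774 0.0931] [0.5843 0.2157 0.0911]
side 54 mu [0.5872 0.1108 0.087 ] yaw 92.19 tilt 1.82 ends [0.5887 0.07   0.0857] [0.5861 0.139  0.0879]
```

Emit:
arm_command([
  [0,0,3,0,-1],
  [0,0,4,0,-1],
  [-1,0,4,0,-1],
  [-2,0,4,0,-1],
  [-2,0,4,0,-1],
  [-2,0,3,0,-1],
  [-2,0,2,0,-1],
  [-2,0,1,0,-1],
  [-2,0,1,0,-1],
  [-2,0,1,0,-1],
])

```text
clock: 10.67
position: [0.5919, 0.028, 0.0797]
orientation: [-141.0, 90.0, -138.6]
contact_force: [-4.7, -1.6, 15.9]
opening: 0.092
```

```bash
python3 - <<'E'
from h import *
s=manip.sense();print(s['position'],s['contact_force'],s['moment'],s['opening'])
a,d=grab_frame('side')
strip3d('side',[.575,.175,.07],[.6,.23,.11],a,d)
strip3d('side',[.575,.07,.07],[.6,.14,.11],a,d)
E
```

```text
[0.59189859 0.02797515 0.07972209] [-4.74323956 -1.6075086  15.87089792] [0.15248885 0.94892384 0.10784279] 0.0918193712249441
side 33 mu [0.5814 0.196  0.0919] yaw 96.04 tilt 2.17 ends [0.5835 0.1764 0.0912] [0.5798 0.2115 0.0925]
side 52 mu [0.5843 0.1118 0.0872] yaw 91.87 tilt 2.39 ends [0.5854 0.0758 0.0857] [0.5834 0.1382 0.0883]
```

Emit:
arm_command([
  [0.5,0,1,0,-1],
  [1,0,2,0,-1],
  [1,0,2,0,-1],
  [1,0,2,0,-1],
  [1,0,2,0,-0.6],
  [1,0,2,0,-0.4],
  [1,0,2,0,-0.3],
  [1,0,2,0,-0.3],
  [1,0,2,0,-0.3],
  [1,0,2,0,-0.3],
])

```text
clock: 11.55
position: [0.5931, 0.0281, 0.0801]
orientation: [172.7, 90.0, 175.0]
contact_force: [0.5, -0.1, -0.0]
opening: 0.348
```

Emit:
arm_command([
  [0,0,5,0,-0.3],
  [0,0,20,0,-0.3],
  [0,0,50,0,-0.3],
  [0,-10,80,0,-0.3],
  [0,-35,105,0,-0.3],
  [-10,-65,125,0,-0.3],
  [-30,-95,145,0,-0.3],
  [-55,-120,165,0,-0.3],
  [-70,-130,180,0,-0.3],
  [-70,-130,180,0,-0.3],
])

```text
clock: 12.38
position: [0.522, -0.1044, 0.2639]
orientation: [-37.7, 89.7, -35.5]
contact_force: [0.3, 0.0, 0.1]
opening: 0.35
```

```bash
python3 - <<'E'
from h import *
s=manip.sense();print(s['position'],s['contact_force'],s['joints'],s['opening'])
a,d=grab_frame('side');np.savez('p3s',im=a,d=d)
save('p3',cv2.resize(a[130:290,200:360],None,fx=4.5,fy=3.7))
for r in([.175,.22],[.07,.15],[.0,.045],[0,.22]): strip3d('side',[.57,r[0],.07],[.608,r[1],.1],a,d)
b,d=grab_frame('top');np.savez('p3t',im=b,d=d);strip3d('top',[.57,.0,.07],[.608,.22,.1],b,d)
for c in('top','side'): print(*[(t,np.round(q['point'],4),q['confidence']) for t in('strip_red','saddle_mid','knob','lever_hinge') for q in spot_point(t,c)[:1]])
E
```

```text
[ 0.52204171 -0.10444511  0.26392335] [0.2658041  0.03481501 0.06922183] [-1.86975420e+01  1.31557983e+01  9.24843460e+01 -7.68453802e-02
  7.41155105e+01 -2.08625032e+01] 0.3501364490156221
side 31 mu [0.5839 0.1946 0.0877] yaw 89.34 tilt -10.93 ends [0.5837 0.177  0.0911] [0.5842 0.2183 0.0831]
side 89 mu [0.5871 0.1121 0.0879] yaw 92.32 tilt -2.4 ends [0.5888 0.0715 0.0896] [0.5856 0.15   0.0863]
side 54 mu [0.5901 0.0246 0.0855] yaw 94.99 tilt 1.09 ends [0.5916 0.0074 0.0852] [0.5883 0.0447 0.0859]
side 369 mu [0.5872 0.0933 0.0869] yaw 91.86 tilt -0.04 ends [0.59   0.0072 0.087 ] [0.5832 0.2181 0.0868]
top 191 mu [0.5907 0.1176 0.0879] yaw 91.96 tilt 0.08 ends [0.5944 0.0082 0.0878] [0.5876 0.2091 0.088 ]
('strip_red', array([0.5903, 0.1162, 0.0766]), 0.43) ('saddle_mid', array([0.5871, 0.1142, 0.0753]), 0.59) ('knob', array([0.5807, 0.1104, 0.3331]), 0.54) ('lever_hinge', array([0.6892, 0.1133, 0.1155]), 0.61)
('strip_red', array([0.5912, 0.1119, 0.0723]), 0.59) ('saddle_mid', array([0.5898, 0.1153, 0.0732]), 0.86) ('knob', array([0.581 , 0.1126, 0.3258]), 0.64) ('lever_hinge', array([0.6898, 0.1137, 0.1112]), 0.93)
```

View pics/p3.png

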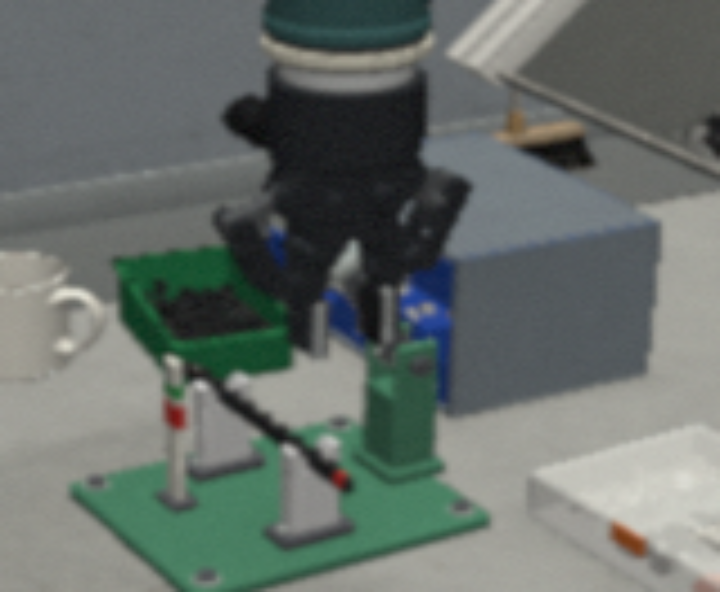

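The strip sits level in both notches: yaw 91.9° against about 92° for the tester, centre y ≈ 0.1087, top about 88 mm. Its red end is at crop (345,480). Next I go above the ball.

Emit:
arm_command([
  [0,0,30,0.12,0.6],
  [0,5,60,0.24,0.6],
  [3,20,90,0.36,0.6],
  [10,45,112,0.48,0.6],
  [18,75,120,0.6,0.6],
  [26,105,120,0.72,0.6],
  [34,135,120,0.84,0.6],
  [42,165,120,0.96,0.6],
  [50,190,120,1.08,0.6],
  [56,207,120,1.2,0.6],
])

```text
clock: 13.72
position: [0.5795, 0.1081, 0.3798]
orientation: [46.1, 89.9, 117.7]
contact_force: [0.2, -0.2, 1.2]
opening: 0.8
```

Emit:
arm_command([
  [3,7,0,0.12,0.6],
  [3,7,0,0.24,0.6],
  [3,7,0,0.36,0.6],
  [3,7,0,0.367,0.6],
  [3,7,0,0.367,0.6],
  [3,7,0,0.367,0.6],
  [3,7,0,0.367,0.6],
  [3,7,0,0.367,0.6],
  [3,7,0,0.367,0.6],
  [3,7,0,0.367,0.6],
])

```text
clock: 14.55
position: [0.5821, 0.112, 0.3803]
orientation: [-148.3, 90.0, -56.3]
contact_force: [0.3, 0.1, 0.1]
opening: 0.799
```

```bash
python3 - <<'E'
from h import *
from scipy.spatial.transform import Rotation as Ro
s=manip.sense();R=Ro.from_euler('xyz',s['orientation'],degrees=True).as_matrix();print(s['position'],s['joints'],'jaw',np.degrees(np.arctan2(R[1,2],R[0,2])),s['opening'])
a,d=grab_frame('side');save('k1',cv2.resize(a[90:270,180:360],None,fx=4,fy=3.3))
print(spot_point('knob','side')[:1])
E
```

```text
[0.58210547 0.11199748 0.38032504] [ 4.21956652e+00  1.45334725e+01  7.45198111e+01 -5.64317237e-03
  9.09435206e+01 -8.78611350e+01] jaw 92.08060830226125 0.798754061876689
[{'point': [0.5807, 0.1161, 0.3246], 'confidence': 0.65}]
```

View pics/k1.png

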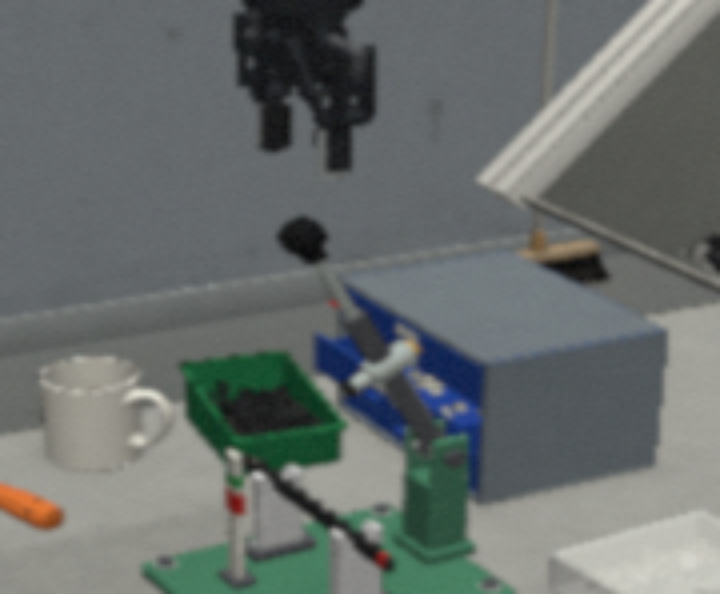

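The fingers, at crop (275,145) and (340,165), are centred over the ball at (303,240). Descending and gripping it.

Emit:
arm_command([
  [0,0,-20,0,0.6],
  [0,-1,-40,0,0.6],
  [0,-1,-58,0,0.6],
  [0,-1,-70,0,0.6],
  [0,-1,-73,0,0.6],
  [0,-1,-73,0,0.6],
  [0,-1,-73,0,-0.1],
  [0,-1,-73,0,-0.6],
  [0,-1,-73,0,-1],
  [0,-1,-73,0,-1],
], force=40)

```text
clock: 15.48
position: [0.5827, 0.1106, 0.3087]
orientation: [-121.5, 89.9, -29.4]
contact_force: [-1.0, -2.6, 4.4]
opening: 0.35
```

Emit:
arm_command([
  [0,0,0,0,-1],
  [0,0,0,0,-1],
  [0,0,0,0,-1],
  [0,0,0,0,-1],
  [0,0,0,0,-1],
  [0,0,0,0,-1],
  [0,0,0,0,-1],
  [0,0,0,0,-1],
  [0,0,0,0,-1],
  [0,0,0,0,-1],
])

```text
clock: 16.32
position: [0.5825, 0.1106, 0.3085]
orientation: [-125.1, 89.9, -33.0]
contact_force: [-1.6, -3.1, 6.6]
opening: 0.356
```

```bash
python3 - <<'E'
from h import *
s=manip.sense();print(s['position'],s['contact_force'],s['opening'])
f=np.array([-np.cos(np.radians(2)),-np.sin(np.radians(2))])
for t in np.r_[0:1.1001:.1]:
    h=.24*np.cos(1.1-t)-.24*np.cos(1.1);print(round(t,2),np.round(1e3*np.r_[f*h,.24*np.sin(1.1-t)-.24*np.sin(1.1)],1))
E
```

```text
[0.58250486 0.11057786 0.30853123] [-1.59435569 -3.08371543  6.59203139] 0.3559824289646375
0.0 [-0. -0.  0.]
0.1 [-20.8  -0.7 -11.9]
0.2 [-40.3  -1.4 -25.9]
0.3 [-58.3  -2.  -41.7]
0.4 [-74.7  -2.6 -59.3]
0.5 [-89.2  -3.1 -78.4]
0.6 [-101.7   -3.6  -98.8]
0.7 [-112.1   -3.9 -120.4]
0.8 [-120.3   -4.2 -143. ]
0.9 [-126.3   -4.4 -166.2]
1.0 [-129.9   -4.5 -189.9]
1.1 [-131.1   -4.6 -213.9]
```

Emit:
arm_command([
  [-10,0,-6,0,-1],
  [-21,-1,-12,0,-1],
  [-31,-1,-19,0,-1],
  [-40,-1,-26,0,-1],
  [-50,-2,-34,0,-1],
  [-58,-2,-42,0,-1],
  [-67,-2,-50,0,-1],
  [-75,-3,-59,0,-1],
  [-82,-3,-69,0,-1],
  [-89,-3,-78,0,-1],
])

```text
clock: 17.15
position: [0.4936, 0.1069, 0.2296]
orientation: [-137.0, 89.8, -44.9]
contact_force: [1.6, -6.5, 2.0]
opening: 0.348
```

Emit:
arm_command([
  [-7,0,-10,0,-1],
  [-13,0,-21,0,-1],
  [-18,0,-31,0,-1],
  [-23,-1,-42,0,-1],
  [-27,-1,-53,0,-1],
  [-31,-1,-65,0,-1],
  [-35,-1,-76,0,-1],
  [-37,-1,-88,0,-1],
  [-39,-1,-99,0,-1],
  [-40,-1,-106,0,-1],
])

```text
clock: 17.98
position: [0.4534, 0.1053, 0.1229]
orientation: [-167.5, 89.8, -75.3]
contact_force: [0.2, -10.4, 3.3]
opening: 0.349
```

```bash
cat > look.py <<'E'
from h import *
import sys
s=manip.sense();print(s['position'],s['contact_force'],s['opening'],s['clock'])
a,d=grab_frame('side');save(sys.argv[1],cv2.resize(a[170:270,200:320],None,fx=6,fy=6));np.savez('k',im=a,d=d)
for t in('knob','strip_red','saddle_mid'): print(t,[(q['point'],q['confidence']) for q in spot_point(t,'side')[:1]])
E
python3 look.py k2
```

```text
[0.45344713 0.10533318 0.12291101] [  0.2021539  -10.40471023   3.32563413] 0.3486522394991621 17.9833
knob [([0.4512, 0.1071, 0.1416], 0.94)]
strip_red [([0.5902, 0.1104, 0.0731], 0.7)]
saddle_mid [([0.5914, 0.1135, 0.0716], 0.66)]
```

View pics/k2.png

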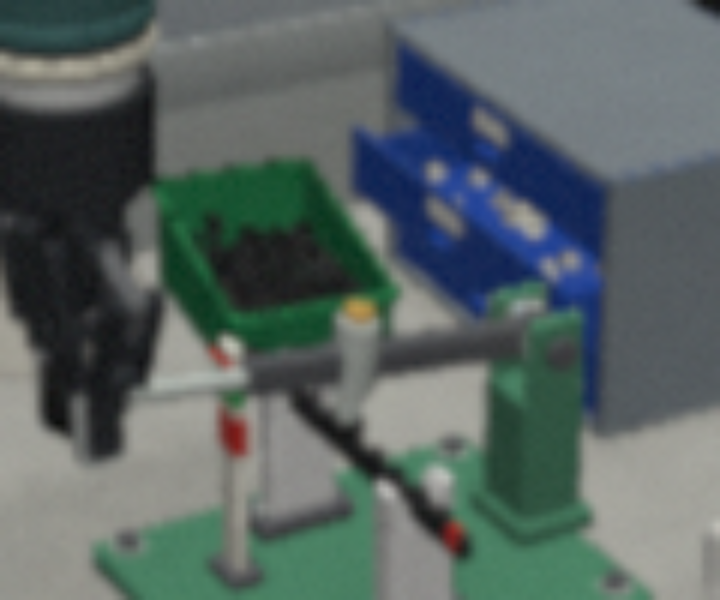

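Emit:
arm_command([
  [0,-1,-4,0,-1],
  [0,-2,-8,0,-1],
  [-1,-2,-12,0,-1],
  [-1,-2,-16,0,-1],
  [-1,-2,-19,0,-1],
  [-1,-2,-22,0,-1],
  [-1,-2,-24,0,-1],
  [-1,-2,-25,0,-1],
  [-1,-2,-25,0,-1],
  [-1,-2,-25,0,-1],
])

```text
clock: 19.02
position: [0.4521, 0.1052, 0.0987]
orientation: [-91.5, 90.0, 0.6]
contact_force: [-3.9, -2.3, 9.0]
opening: 0.354
```

```bash
python3 look.py k3; python3 - <<'E'
from h import *
# bar slope: points along the lever between knob and hinge
q=np.load('k.npz');P,px=cloud('side',np.ones(q['d'].shape,bool),q['d'])
for lo,hi in(((.47,.5),(.51,.57))[0],(.51,.57),(.61,.66)):
    m=(P[:,0]>lo)&(P[:,0]<hi)&(abs(P[:,1]-.108)<.013)&(P[:,2]>.098)&(P[:,2]<.14)
    if m.sum()>5: print(lo,hi,m.sum(),np.median(P[m],0).round(4),P[m,2].min().round(4),P[m,2].max().round(4))
E
```

```text
[0.45213134 0.10519796 0.09873835] [-3.85268191 -2.28501641  9.02635301] 0.353758547446282 19.0167
knob [([0.4476, 0.1055, 0.119], 0.71)]
strip_red [([0.5902, 0.1098, 0.0733], 0.75)]
saddle_mid [([0.5899, 0.1111, 0.0719], 0.55)]
0.47 0.5 22 [0.4914 0.1033 0.123 ] 0.1192 0.1281
0.51 0.57 125 [0.5439 0.1042 0.1236] 0.1113 0.1318
0.61 0.66 108 [0.6342 0.108  0.1215] 0.1068 0.1286
```

View pics/k3.png

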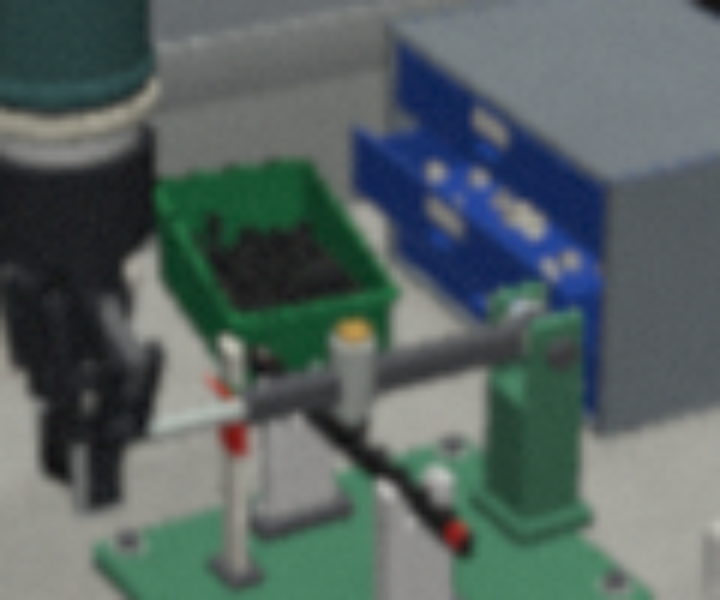

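The red pointer tip is at crop (220,388), near the green band at about (233,395). Measured rod slope and ball height (about 121 mm) put the angle near 1.075, so I lower 5 mm more toward mid-green.

Emit:
arm_command([
  [0,0,-1,0,-1],
  [0,0,-2,0,-1],
  [0,0,-3,0,-1],
  [0,0,-4,0,-1],
  [0,0,-5,0,-1],
  [0,0,-5,0,-1],
  [0,0,-5,0,-1],
  [0,0,-5,0,-1],
  [0,0,-5,0,-1],
  [0,0,-5,0,-1],
])

```text
clock: 20.05
position: [0.4521, 0.1052, 0.0939]
orientation: [-95.3, 90.0, -3.2]
contact_force: [-3.5, -1.9, 10.5]
opening: 0.351
```

```bash
python3 look.py k4; python3 - <<'E'
from h import *
q=np.load('k.npz');im=q['im'];P,px=cloud('side',np.ones(q['d'].shape,bool),q['d'])
for lo,hi in((.47,.5),(.51,.57),(.61,.66)):
    m=(P[:,0]>lo)&(P[:,0]<hi)&(abs(P[:,1]-.108)<.013)&(P[:,2]>.095)&(P[:,2]<.14)
    if m.sum()>5: print(lo,hi,m.sum(),np.median(P[m],0).round(4),P[m,2].min().round(4),P[m,2].max().round(4))
hsv=cv2.cvtColor(im,cv2.COLOR_RGB2HSV)[px[:,1],px[:,0]].astype(int)
m=(abs(P[:,0]-.535)<.03)&(abs(P[:,1]-.135)<.04)&(P[:,2]>.085)&(P[:,2]<.15)
for n,k in(('red',((hsv[:,0]<10)|(hsv[:,0]>170))&(hsv[:,1]>110)),('green',(abs(hsv[:,0]-70)<20)&(hsv[:,1]>90))):
    k=k&m;i=np.argsort(px[k][:,1]);print(n);print(np.c_[px[k][i],1e3*P[k][i]].round(0).astype(int).tolist())
E
```

```text
[0.45206802 0.10518635 0.09387636] [-3.47504046 -1.94297144 10.49657322] 0.35050564745142365 20.05
knob [([0.4509, 0.107, 0.1138], 0.93)]
strip_red [([0.5912, 0.111, 0.0751], 0.48)]
saddle_mid [([0.5907, 0.1135, 0.0742], 0.64)]
0.47 0.5 24 [0.4922 0.1037 0.1184] 0.1102 0.1237
0.51 0.57 125 [0.5441 0.1046 0.1205] 0.0985 0.1282
0.61 0.66 106 [0.6348 0.1079 0.1204] 0.1063 0.1285
red
[[236, 235, 531, 130, 117], [237, 236, 531, 124, 117], [237, 242, 535, 133, 93], [238, 242, 536, 130, 94], [239, 242, 536, 122, 98], [240, 242, 538, 120, 99], [237, 243, 536, 135, 88], [238, 243, 535, 128, 92], [239, 243, 537, 125, 93], [240, 243, 541, 127, 91], [238, 244, 535, 127, 89], [239, 244, 538, 127, 88], [240, 244, 539, 122, 91], [239, 245, 536, 123, 88]]
green
[]
```

View pics/k4.png

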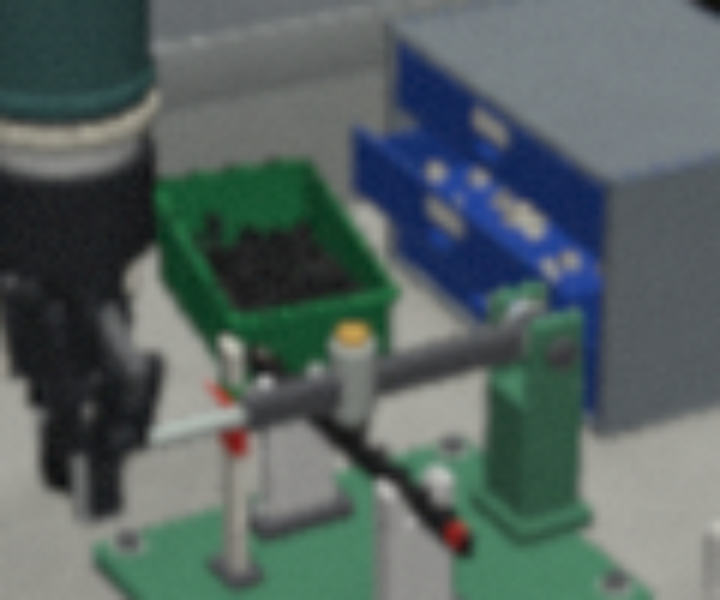

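The bar is level, with the pointer at about z = 117 mm (band 109–121) and the ball at 114–115 mm. I'll hold here for more than 3 s.

Emit:
arm_command([
  [0,0,0,0,-1],
  [0,0,0,0,-1],
  [0,0,0,0,-1],
  [0,0,0,0,-1],
  [0,0,0,0,-1],
  [0,0,0,0,-1],
  [0,0,0,0,-1],
  [0,0,0,0,-1],
  [0,0,0,0,-1],
  [0,0,0,0,-1],
])

```text
clock: 21.08
position: [0.4521, 0.1052, 0.0939]
orientation: [-91.6, 90.0, 0.6]
contact_force: [-4.0, -2.7, 10.7]
opening: 0.348
```

Emit:
arm_command([
  [0,0,0,0,-1],
  [0,0,0,0,-1],
  [0,0,0,0,-1],
  [0,0,0,0,-1],
  [0,0,0,0,-1],
  [0,0,0,0,-1],
  [0,0,0,0,-1],
  [0,0,0,0,-1],
  [0,0,0,0,-1],
  [0,0,0,0,-1],
])

```text
clock: 21.92
position: [0.4521, 0.1052, 0.0939]
orientation: [-91.5, 90.0, 0.7]
contact_force: [-3.7, -1.9, 9.6]
opening: 0.349
```

Emit:
arm_command([
  [0,0,0,0,-1],
  [0,0,0,0,-1],
  [0,0,0,0,-1],
  [0,0,0,0,-1],
  [0,0,0,0,-1],
  [0,0,0,0,-1],
  [0,0,0,0,-1],
  [0,0,0,0,-1],
  [0,0,0,0,-1],
  [0,0,0,0,-1],
])

```text
clock: 22.75
position: [0.4521, 0.1052, 0.0939]
orientation: [-93.0, 90.0, -0.9]
contact_force: [-3.5, -2.3, 9.5]
opening: 0.352
```

Emit:
arm_command([
  [0,0,0,0,-1],
  [0,0,0,0,-1],
  [0,0,0,0,-1],
  [0,0,0,0,-1],
  [0,0,0,0,-1],
  [0,0,0,0,-1],
  [0,0,0,0,-1],
  [0,0,0,0,-1],
  [0,0,0,0,-1],
  [0,0,0,0,-1],
])

```text
clock: 23.58
position: [0.452, 0.1052, 0.0939]
orientation: [-91.2, 90.0, 0.9]
contact_force: [-3.8, -2.6, 9.4]
opening: 0.348
```

Emit:
arm_command([
  [0,0,0,0,-1],
  [0,0,0,0,-1],
  [0,0,0,0,-1],
  [0,0,0,0,-1],
  [0,0,0,0,-1],
  [0,0,0,0,-1],
  [0,0,0,0,-1],
  [0,0,0,0,-1],
  [0,0,0,0,-1],
  [0,0,0,0,-1],
])

```text
clock: 24.42
position: [0.452, 0.1052, 0.0939]
orientation: [-96.8, 90.0, -4.6]
contact_force: [-3.8, -2.5, 10.0]
opening: 0.352
```

```bash
python3 look.py k5; python3 - <<'E'
from h import *
q=np.load('k.npz');strip3d('side',[.57,0,.07],[.608,.08,.1],q['im'],q['d'])
P,px=cloud('side',np.ones(q['d'].shape,bool),q['d'])
m=(P[:,0]>.47)&(P[:,0]<.5)&(abs(P[:,1]-.108)<.013)&(P[:,2]>.095)&(P[:,2]<.14);z=np.median(P[m,2]);print('rod z',z)
if .112<z<.124: print('handed in',manip.job_done())
E
```

```text
[0.45204501 0.10517841 0.09387883] [-3.84903417 -2.52655359  9.98489293] 0.35246000800281907 24.4167
knob [([0.4505, 0.1059, 0.1132], 0.93)]
strip_red [([0.591, 0.1128, 0.0767], 0.62)]
saddle_mid [([0.5901, 0.1143, 0.0717], 0.55)]
side 174 mu [0.5895 0.0487 0.0866] yaw 96.85 tilt 3.52 ends [0.5943 0.0093 0.0842] [0.5859 0.0786 0.0885]
rod z 0.11878003881308791
the job is handed in; nothing more can be done
handed in None
```

The red-ended strip is seated studs up in both saddle notches and released. The lever was held in the green band for over 4 s, and I handed the job in at about 24.5 s with the gripper still holding the ball.

- **Strip:** after release it measured level, at 92.0° against about 92° for the tester. Its centre was within about 1–2 mm of the saddle middle. The first lowering pressed on the saddles with about 19 N, so I backed off and eased it before letting go. A last fit on the near part, under load, gave 96.9° and a 3.5° tilt. I put that down to a few noisy points near the saddle, because the strip's position was unchanged, but I did not re-check it.
- **Lever:** it was held steady for 4.4 s at about 10 N of upward push. The last reading put the ball at 113 mm, against 115 mm for mid-green. The bar was level, and before the hold the pointer was at about 117 mm (green is 109–121). I never drove it toward the red.
- **Other things:** I did not touch the green-ended strips, the mug or the bottle, but I made no final check of their positions.

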